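Gauge the height of a brass ingot behind a sliding guard

TASK

Slide the amber guard of the height gauge fully open and slide the brass ingot along the deck, without lifting it, under the gauge's foot until it is fully home against the end stop. Slide the guard fully shut, then gently press the black knob down until the foot rests on the ingot, hold it there for about a second to take the reading, and let it spring all the way back up. Leave the ingot home, the guard shut and everything else on the bench where it is.

Things in the scene. Friction and masses are not known exactly. Their poses are not given: they have to be found in the camera images.
- gauge: bench height gauge fixed to the table: aluminium deck 12 mm thick (top at z = 0.012) with a grey column at one end. Origin on the table; the deck spans x -230 to +200, y -80 to +80 mm. Its +x is the feed direction, from the open loading end to the column. Clear side screens 45 mm above the deck at y = +-62, x 25 to 190; no roof
- funnel (a point): middle of the guide's mouth on the deck, gauge (-95, 0, 12) mm. Black fences 6 mm high: straight, inner faces at gauge y = +-52, from x -220 to -95; then a funnel narrowing to y = +-18 at x 5; past the guard a short flared mouth, then a channel 30 mm wide (y = +-15) from x 45 to the end stop
- anvil (a point): point on the deck's top face right under the foot, at gauge (90, 0, 12) mm; axes as the gauge. Overhead is the grey head arm, gauge x 77 to 175, y +-16, top 68 mm above the deck, on the column (x 158 to 190, y +-25, top 70 mm above the deck)
- end_stop (a point): foot of the steel end stop's face that the ingot is pushed against, gauge (145, 0, 12) mm, 16 mm high
- guard (a joint): opening of the guard, m: 0 shut, about 0.105 fully open. An amber see-through panel 110 mm wide, standing across the deck at gauge x = 15, top edge 45 mm above the deck, 8 mm thick. It slides on its track to the gauge's -y to open; drag about 2 N; it stays where it is left
- guard_handle (a point): top centre of the guard's handle, an upright orange post 16 mm in diameter and 32 mm tall standing on the middle of the guard's top edge (post top 77 mm above the deck)
- reading (a joint): the gauge's reading, m: height of the foot's underside above the deck. Springs up to rest at 0.042; pressing the knob down lowers it (3 to 5 N against the spring); it reads about 0.022 on the ingot
- knob_top (a point): centre of the flat top of the gauge's black press knob, 32 mm in diameter, 12 mm thick, straight above the foot; 123 mm above the deck at rest, about 103 mm as the foot meets the ingot. From there the knob yields on a measuring spring, up to 15 mm farther, 3 to 12 N, while the foot stays on the ingot
- foot: the gauge's moving slide: a steel foot disc 22 mm in diameter, 6 mm thick, with its stem; origin at the centre of the foot's underside
- ingot: the brass ingot bar to be gauged, 110 (its x) x 24 (its y) x 22 mm high, about 0.45 kg, lying on the loading end of the gauge's deck; origin at the centre of its underside. Fully home, with its end on the end stop, its middle is under the foot
- tray: ivory slotted plastic tray, 220 x 280 x 30 mm, fixed; origin under its centre. Leave alone.
- cuff_a: bright steel open cuff bangle about 65 mm across, 9 mm thick, lying on the tray; bystander, origin at the middle of its underside
- cuff_b: dark steel open cuff bangle, same size, on the tray; bystander
- phone: black phone lying flat, 150 x 72 x 9 mm; bystander, origin under its centre
- copper_ingot: copper-red ingot bar 110 x 24 x 22 mm lying on the table to the right; NOT the one to gauge; bystander, origin under its centre
- tape: pale paper roll standing flat, 90 mm across, 40 mm high; bystander, origin under its centre
- jar: small jar, 52 mm across, 60 mm high; bystander, origin under its centre
- driver: screwdriver lying on the table to the left of the robot; bystander
There are look-alikes about, which are no part of the job. Several things have the shape of the ingot; the one meant has the colours described above.

How it is judged:
By the outcome, as a careful person would: the job done as asked, in the order asked, and still so for the second after the job is handed in, with the robot touching nothing.
It also fails if it takes over 72 s, if anything falls off the work surface, if the arm or the gripper's body presses on something with over 40 N, if the wrist force passes 120 N, or if a joint passes its speed limit or range.

ROBOT

A 6-joint arm with a two-finger parallel gripper is mounted at the origin on the work surface. World frame = base frame: x ahead of the robot, y to its left, z up, the work surface at z = 0. Lengths are in m, angles in rad, forces in N, time in s.
With the tool pointing down it reaches from about 0.375 to 0.925 m from the base axis. Payload 5.7 kg.
Tool frame: the origin (TCP) lies midway between the tips of the shut fingers; the grasp point (between the pads) lies 19 mm behind it; z points along the fingers, x is the direction in which the jaws open and shut, and the axes are right-handed (so a half turn about z gives the same grasp; the last joint's range is limited). The gripper opens to 88 mm and grips with 3 to 60 N. Pads are 20 mm wide; open, the fingers measure 115 mm over their backs; the gripper's body (75 mm by 178 mm) begins 61 mm behind the grasp point.
Start: joints at [-1.407, 0.359, 1.51, -0, 1.272, -0.115], TCP at [0.165, -0.577, 0.223] pointing down, gripper open.
Joint ranges: [-2.97, 2.97], [-1.01, 2.36], [0.21, 2.38], [-0.96, 4.11], [0.2, 2.71], [-2.98, 2.98]. Speed limits (rad/s): [2.39, 2.39, 3.14, 3.14, 3.14, 3.14].

INTERFACE

Orientations are given as a unit quaternion [x, y, z, w].
In Python, from bench import move_ptp, servo_line, goto_joints, move_gripper, sleep, inverse_kinematics, capture, PlanningError, close_job, spot_in, silhouettes, current_clock, current_joint_pos, current_qvel, current_joint_torque, current_position, current_orientation, current_force, current_torque, current_finger_gap gives the robot as it stands. Calls block until the motion is done:
- move_ptp(position, orientation): joint-space move of the TCP to a pose.
- servo_line(position, orientation=None, rate=0.15, contact_N=None): straight line of the TCP; orientation=None keeps the orientation; rate is the mean speed in m/s. With contact_N (N) it stops when the force on the tool has changed by that much, and returns True; else False.
- goto_joints(angles): joint-space move.
- move_gripper(opening): finger opening in m; the grip force is fixed at half the most; returns when the fingers have stopped.
- sleep(seconds).
- inverse_kinematics(position, orientation): joint angles nearest the present ones, or None.
- capture(name): name is "scene" or "top"; returns a dict with "image" (480x640x3 uint8, blue, green, red), "range_z" (480x640 float32, m along the optical axis (not along the pixel's ray), 0 where there is no reading), "intrinsics" (3x3 intrinsics, pixels), "R" (3x3) and "t" (3): a world point X has camera coordinates R X + t. Camera axes: x right, y down, z forward; pixel columns grow to the right and rows downward; lengths in m; the calibration is good to about 2 mm. A picture is of the moment at which its call begins.
A pose or a line that the arm cannot do raises PlanningError and nothing moves.
- close_job(): hands the job in, once; it reports no verdict.
Trained networks look in the newest picture that a camera, given by its name, has taken for a name from the list of things; names that differ only in an ending like _2 or _b are one class to them, and where a whole thing is asked for, a point or a joint stands for the part that bears it (a point fixed in the world has none). Each returns a list of dicts, best first, with "conf" (0 to 1); they miss things now and then, are a little off and sometimes report something else, mostly with a low value. They report only what shows in the picture. A call takes as long as a camera call. They do not tell look-alikes from the thing itself.
- spot_in(camera, query): "xy" ([column, row] in pixels, amid what is visible of it).
- silhouettes(camera, query): "region" (480x640 bool, what is visible of it) and "xy" ([column, row] in pixels, amid what is visible of it).
Readings, each from a call of its own:
- current_clock(): time.
- current_joint_pos(): joint angles.
- current_qvel(): joint speeds.
- current_joint_torque(): joint torques, N m.
- current_position(): TCP position.
- current_orientation(): TCP orientation.
- current_force(): force on the tool from outside, world axes, zero at the start.
- current_torque(): the same for the moment, N m.
- current_finger_gap(): finger opening in m.
Only numpy, scipy, OpenCV 4.12 (cv2) and the standard library are available. Lean on these libraries where they do the work, as an engineer would, in place of code of your own. Each camera call takes 0.05 s, during which the arm holds its last target.

## Working session

There is one attempt and no reset: what is moved stays moved. The work goes in short steps, each a Python script; the robot and the scene stay as the last script left them, time stands still between calls to the robot, and variables do not carry over. Pictures are saved under pics/ and viewed, and the job is handed in when it is done.

```bash
mkdir -p pics; ls; python3 - <<'E'
from bench import *
import cv2
for n in("scene","top"):
    c=capture(n); cv2.imwrite(f"pics/{n}0.png",c["image"]); print(n,c["intrinsics"].tolist(),c["R"].tolist(),c["t"].tolist())
    for q in("ingot","guard_handle","knob_top","gauge","guard","copper_ingot"):
        print(q,[(d["xy"],round(d["conf"],2)) for d in spot_in(n,q)][:4])
print(current_clock())
E
```

```text
pics
scene [[607.2161336241325, 0.0, 316.17963602619784], [0.0, 607.2161336241325, 242.81612142059132], [0.0, 0.0, 1.0]] [[0.6338792615734266, 0.7733483016144295, 0.011379197564191063], [0.6153277631151718, -0.4953340791158258, -0.6132013486662892], [-0.46858171719221675, 0.3956975542716359, -0.7898446808434167]] [-0.3504302649994573, -0.2752455311985133, 2.057417586592358]
ingot [([277.0, 263.3], 0.94), ([319.7, 349.2], 0.91), ([227.1, 241.3], 0.77)]
guard_handle [([332.9, 249.9], 0.79), ([277.5, 264.9], 0.52)]
knob_top [([359.1, 224.6], 0.4)]
gauge [([331.5, 257.9], 0.79)]
guard [([335.6, 251.8], 0.74)]
copper_ingot [([213.4, 367.6], 0.66), ([334.3, 252.9], 0.22)]
top [[624.3828147522967, 0.0, 327.50039256720555], [0.0, 624.3828147522967, 234.30746142669227], [0.0, 0.0, 1.0]] [[0.007641466646733802, -0.9997630733756625, 0.02038148919820302], [-0.9882941373452079, -0.010656356380663007, -0.1521878449738332], [0.15236898003392307, -0.01897996794354289, -0.988141414343253]] [-0.013498043385260974, 0.548413903862719, 1.5275465600039089]
ingot [([442.3, 242.9], 0.86), ([388.3, 324.0], 0.81), ([364.3, 254.6], 0.58), ([391.1, 144.9], 0.57)]
guard_handle [([301.9, 223.4], 0.51)]
knob_top [([270.2, 216.2], 0.68)]
gauge [([309.2, 234.8], 0.78)]
guard [([299.6, 223.8], 0.62)]
copper_ingot [([487.1, 206.1], 0.82), ([269.2, 212.2], 0.26)]
0.7
```

```bash
python3 - <<'E'
import cv2
for n,(x,y,w,h) in {"scene":(190,170,230,172),"top":(210,140,240,180)}.items():
    i=cv2.imread(f"pics/{n}0.png"); cv2.imwrite(f"pics/{n}0z.png",cv2.resize(i[y:y+h,x:x+w],(800,598),interpolation=cv2.INTER_CUBIC))
E
```

```text
(no output)
```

View pics/scene0.png

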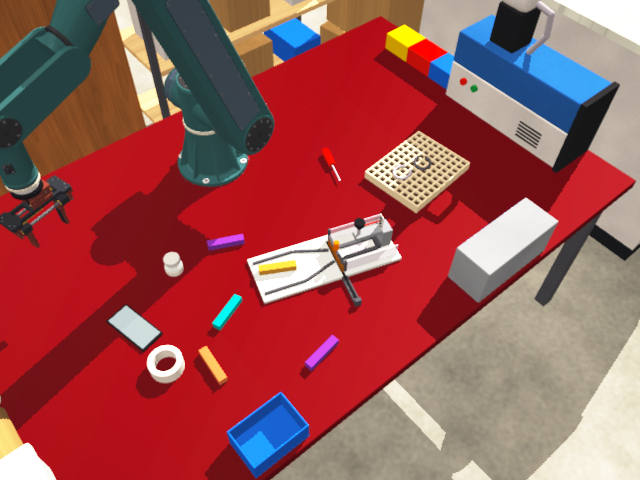

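View pics/top0.png

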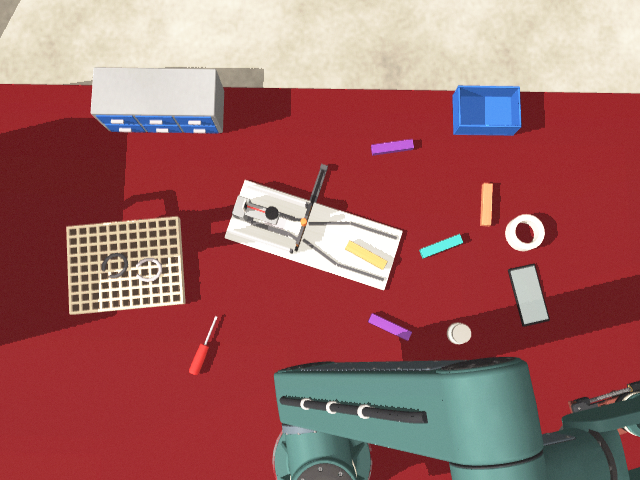

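```bash
sleep 1
```

```text
(no output)
```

View pics/scene0z.png

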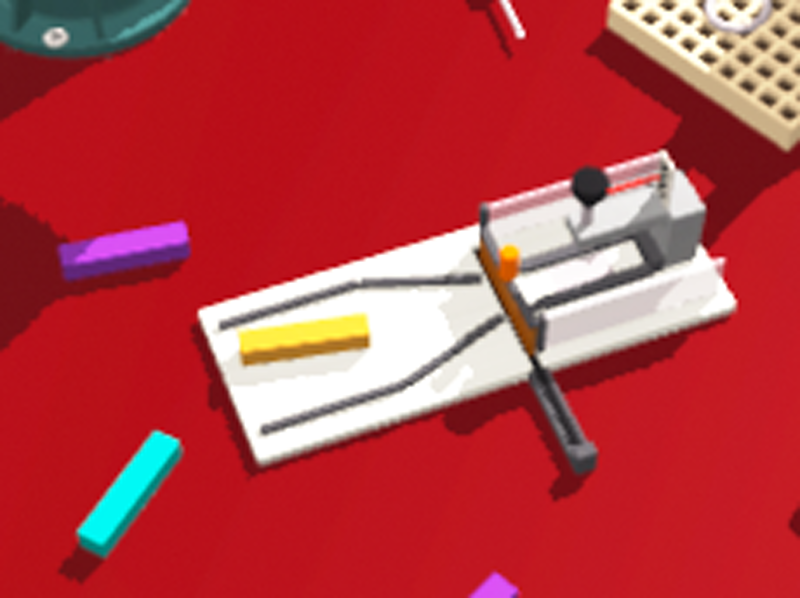

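View pics/top0z.png

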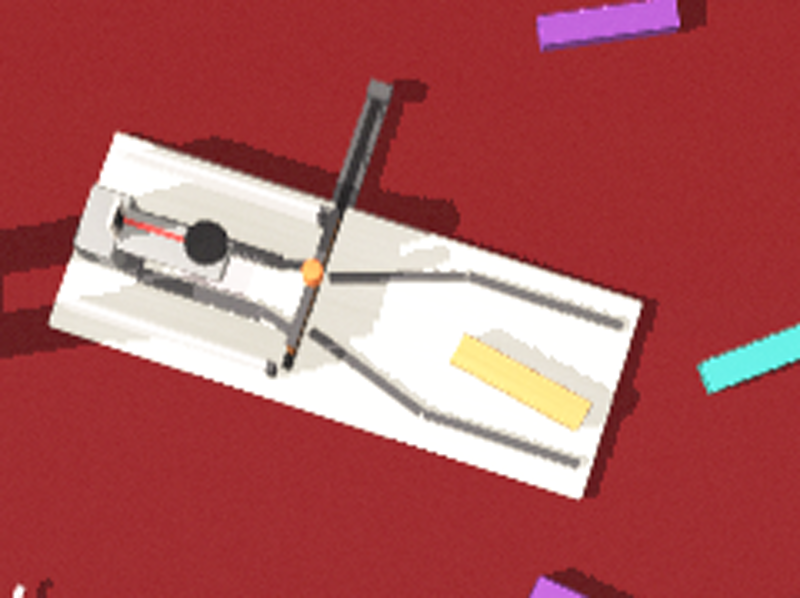

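The images show the gauge with the guard shut. The brass bar lies on the deck at about (365,254) in top and (277,267) in scene. The handle is at (303,222) in top and the knob at (271,213). The column end points to world +y. Next I'll measure the poses.

```bash
cat > h.py <<'E'
from bench import *
import numpy as np, cv2
def cloud(c):
    K=c["intrinsics"];z=c["range_z"];v,u=np.mgrid[:480,:640]
    P=np.stack([(u-K[0,2])/K[0,0]*z,(v-K[1,2])/K[1,1]*z,z],-1)
    W=(P-c["t"])@c["R"]; W[z==0]=np.nan
    return W
def ray(c,uv,z):
    K=c["intrinsics"];R=c["R"];o=-R.T@c["t"]
    d=R.T@np.array([(uv[0]-K[0,2])/K[0,0],(uv[1]-K[1,2])/K[1,1],1]); return o+d*(z-o[2])/d[2]
def proj(c,X):
    p=c["R"]@X+c["t"];p=c["intrinsics"]@p;return p[:2]/p[2]
E
python3 - <<'E'
from h import *
from scipy.optimize import minimize
def rectfit(pts,L,W,th0=None):
    r=cv2.minAreaRect(pts.astype(np.float32)*1000);return r
for n in("top","scene"):
    c=capture(n);W=cloud(c);im=c["image"].astype(int);hsv=cv2.cvtColor(c["image"],cv2.COLOR_BGR2HSV)
    print(n,"table z",np.nanmedian(W[...,2]))
    # deck: white-ish low sat connected around gauge
    m=((hsv[...,1]<70)&(hsv[...,2]>130)).astype(np.uint8)
    zz=np.nan_to_num(W[...,2],nan=-1)
    near=(np.hypot(W[...,0]-ray(c,spot_in(n,"gauge")[0]["xy"],.012)[0],W[...,1]-ray(c,spot_in(n,"gauge")[0]["xy"],.012)[1])<.3)
    d=((zz>.006)&(zz<.018)&near&(hsv[...,1]<110)).astype(np.uint8)
    d=cv2.morphologyEx(d,cv2.MORPH_OPEN,np.ones((3,3)))
    k,lab,st,_=cv2.connectedComponentsWithStats(d);b=1+np.argmax(st[1:,4]);p=W[d>0][:,:2]
    print("deck z",np.median(W[d>0][:,2]),cv2.minAreaRect((p*1000).astype(np.float32)))
    # ingot: yellow
    y=(hsv[...,0]>18)&(hsv[...,0]<35)&(hsv[...,1]>90)&near
    print("yellow",y.sum(), np.nanmedian(W[y][:,2]))
    yt=y&(zz>.028)&(zz<.040); p=W[yt][:,:2]; print("ingot",cv2.minAreaRect((p*1000).astype(np.float32)),p.mean(0))
    o=(hsv[...,0]>5)&(hsv[...,0]<18)&(hsv[...,1]>120)&near&(zz>.07); p=W[o]; print("handle",o.sum(),p.mean(0) if o.sum() else "",np.max(p[:,2]) if o.sum() else"", p[p[:,2]>.085].mean(0))
    k=near&(zz>.128)&(zz<.142); p=W[k]; print("knob",k.sum(),np.nanmedian(p,0),cv2.minAreaRect((p[:,:2]*1000).astype(np.float32)))
E
```

```text
top table z 0.0008840137343123699
deck z 0.012311913372606679 ((595.6477661132812, 13.633651733398438), (430.00921630859375, 249.29608154296875), 72.3918685913086)
yellow 425 0.03427294082105639
ingot ((499.2525634765625, -105.66881561279297), (108.13218688964844, 24.796228408813477), 61.157371520996094) [ 0.49884938 -0.10510127]
handle 19 [0.572102   0.05057589 0.08536967] 0.09240471855491737 [0.57412061 0.05033707 0.08914962]
knob 145 [0.58578454 0.1280968  0.13485596] ((595.0001831054688, 153.4629364013672), (86.49042510986328, 30.48651695251465), 68.5732192993164)
scene table z 0.0027188872512427763
deck z 0.013760369555600425 ((590.2333374023438, 12.06365966796875), (440.6565246582031, 239.4388427734375), 61.21271514892578)
yellow 261 0.03691016286917822
ingot ((503.527587890625, -106.2244873046875), (107.52669525146484, 25.226821899414062), 62.949527740478516) [ 0.50425594 -0.1062886 ]
handle 23 [0.58226516 0.04855021 0.08213118] 0.09255494359118178 [0.58199407 0.04755247 0.08863793]
knob 92 [0.59315863 0.12773913 0.13702845] ((599.1690673828125, 155.50033569335938), (88.85781860351562, 30.468219757080078), 71.25563049316406)
```

```bash
cat > fit.py <<'E'
from h import *
from scipy.optimize import least_squares
from scipy.ndimage import map_coordinates
def satur(c):
    i=c["image"].astype(float); return (i[...,2]-i[...,:2].mean(-1))/(i.sum(-1)/3+1)   # red-ness
def edgepts(c,poly,z,val,ranges,span=8):
    out=[]
    for (a,b),(lo,hi) in zip(zip(poly,np.roll(poly,-1,0)),ranges):
        pa,pb=proj(c,np.r_[a,z]),proj(c,np.r_[b,z]);d=(pb-pa)/np.linalg.norm(pb-pa);n=np.array([-d[1],d[0]])
        for s in np.linspace(lo,hi,50):
            p=pa+(pb-pa)*s;t=np.arange(-span,span+.01,.25);q=p[None]+t[:,None]*n
            f=map_coordinates(val,[q[:,1],q[:,0]],order=1);g=np.abs(np.gradient(f))
            k=g.argmax()
            if g[k]>.03:
                w=g*(np.abs(t-t[k])<1.5); out.append(ray(c,p+n*(t*w).sum()/w.sum(),z)[:2].tolist()+[len(out)])
    return np.array(out)[:,:2]
def fitrect(c,x0,cent,hx,hy,z,val,ranges,span=8):
    x=np.array(x0,float)
    for sp in (span,span/2,span/2):
        R=lambda th:np.array([[np.cos(th),-np.sin(th)],[np.sin(th),np.cos(th)]])
        base=np.array([[-hx,-hy],[hx,-hy],[hx,hy],[-hx,hy]])+cent
        E=edgepts(c,base@R(x[2]).T+x[:2],z,val,ranges,sp)
        def res(x):
            l=np.abs((E-x[:2])@R(x[2])-cent)
            dx,dy=l[:,0]-hx,l[:,1]-hy
            return np.where(np.abs(dx)<np.abs(dy),dx,dy)
        r=least_squares(res,x,loss="soft_l1",f_scale=.001); x=r.x
    return x,np.median(np.abs(res(x))),len(E)
E
python3 - <<'E'
from fit import *
th=np.radians(72.4)
X0=np.array([.585,.05])-0*np.array([1,1])
# origin from knob (90,0)
c0=np.cos(th);s0=np.sin(th)
for n,k in(("top",(.586,.128)),("scene",(.593,.128))):
    c=capture(n);x0=[k[0]-.09*c0,k[1]-.09*s0,th]
    # sides: -y side (loading part), +x end, +y side, -x end
    rg=[(.05,.45),(.1,.3) if n=="top" else (0,.0),(.3,.95) if n=="top" else (.6,.95),(.05,.95)]
    x,e,N=fitrect(c,x0,np.array([-.015,0]),.215,.08,.012,satur(c),rg); print(n,x[:2].round(4),np.degrees(x[2]).round(2),e,N)
    im=c["image"].copy();R=np.array([[np.cos(x[2]),-np.sin(x[2])],[np.sin(x[2]),np.cos(x[2])]])
    big=cv2.resize(im,None,fx=4,fy=4,interpolation=cv2.INTER_CUBIC)
    def L(pts,z,col):
        q=np.array([proj(c,np.r_[R@np.array(p)/1+x[:2],z]) for p in pts])
        cv2.polylines(big,[((q+.5)*4-.5).round().astype(int)],True,col,1)
    L([(-.23,-.08),(.2,-.08),(.2,.08),(-.23,.08)],.012,(255,0,0))
    a=np.linspace(0,6.28,30);L([(.09+.016*np.cos(t),.016*np.sin(t)) for t in a],.135,(0,255,0))
    L([(.015+.008*np.cos(t),.008*np.sin(t)) for t in a],.089,(0,255,0))
    L([(.015,-.055),(.015,.055)],.057,(255,0,255))
    o=((190,185) if n=="scene" else (215,150)); cv2.imwrite(f"pics/fit_{n}.png",big[o[1]*4:o[1]*4+600,o[0]*4:o[0]*4+800])
    hsv=cv2.cvtColor(c["image"],cv2.COLOR_BGR2HSV)
    # ingot top face by yellow bottom fit
E
```

```text
top [0.5576 0.0417] 72.9 0.0006958402585214851 200
scene [0.5627 0.0382] 71.93 0.0023775822134452992 200
```

View pics/fit_top.png

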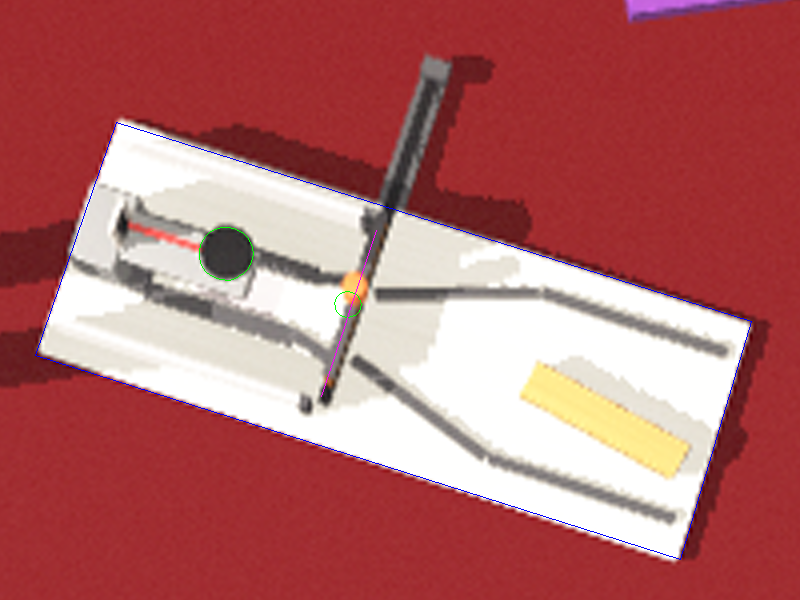

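View pics/fit_scene.png

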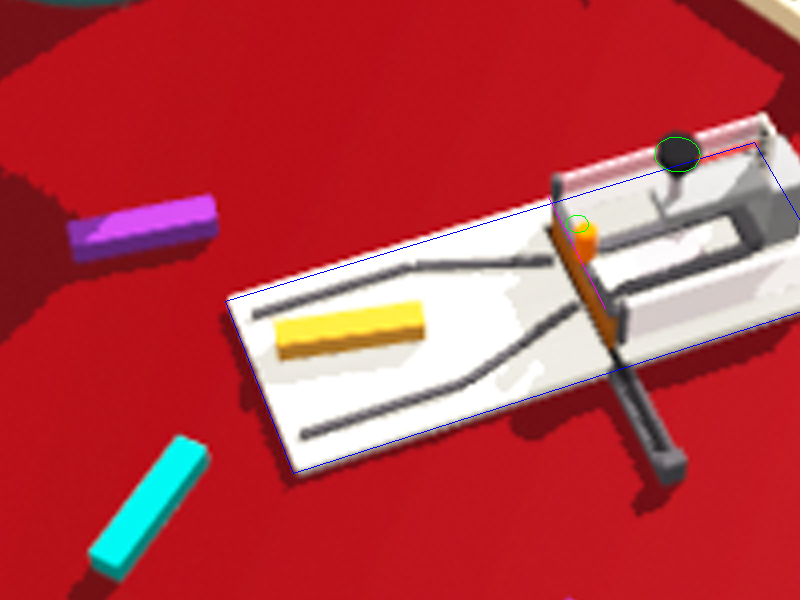

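In both pictures the handle sits about 10 mm towards -y of its shut position. The top camera's fit is tight (0.7 mm), and the cameras disagree by about 5 mm in world x. Gripping the handle along gauge y will give a reference for that.

```bash
cat >> h.py <<'E'
from scipy.spatial.transform import Rotation as Ro
TH=np.radians(72.7)
G=np.array([np.cos(TH),np.sin(TH),0]);Y=np.array([-np.sin(TH),np.cos(TH),0])
def quat(jaw):   # jaw = world direction of tool x, tool down
    x=np.array(jaw,float);x/=np.linalg.norm(x);z=np.array([0,0,-1.]);return Ro.from_matrix(np.stack([x,np.cross(z,x),z],1)).as_quat()
def best(pos,jaw):
    q0=current_joint_pos();c=[]
    for s in(1,-1):
        q=quat(s*np.array(jaw));j=inverse_kinematics(pos,q)
        if j is not None:c.append((np.abs(np.array(j)-q0).max(),abs(j[5]),q,s))
    c.sort(key=lambda t:t[0]);return c[0][2]
def st(m=""): print(m,"t",round(current_clock(),2),"p",np.round(current_position(),4),"f",np.round(current_force(),1),"gap",round(current_finger_gap(),4))
E
python3 - <<'E'
from h import *
h=np.array([.577,.0495,0]);q=best(h+[0,0,.15],Y);print(q)
move_gripper(.06)
move_ptp(h+[0,0,.13],q);st("above")
c=servo_line(h+[0,0,.066],rate=.1,contact_N=8);st(("down",c))
move_gripper(0);st("grip")
E
```

```text
[ 0.98862551 -0.15039814  0.         -0.        ]
above t 4.39 p [0.5772 0.0487 0.1301] f [ 0.  -0.4 -0.2] gap 0.0601
('down', False) t 5.18 p [0.5774 0.0494 0.0663] f [ 0.3 -0.3  0.1] gap 0.0601
grip t 5.95 p [0.5769 0.0496 0.066 ] f [-0.7  0.5  2.3] gap 0.0152
```

```bash
python3 - <<'E'
from h import *
p=current_position()
c=servo_line(p-Y*.125,rate=.08,contact_N=12);st(("open",c))
move_gripper(.05);st("rel")
p=current_position();servo_line(p+[0,0,.06],rate=.2)
servo_line(current_position()-G*.15,rate=.25);st("up")
for n in("top","scene"):
    c=capture(n);cv2.imwrite(f"pics/{n}1.png",c["image"]);W=cloud(c);hsv=cv2.cvtColor(c["image"],cv2.COLOR_BGR2HSV)
    zz=np.nan_to_num(W[...,2]);near=np.hypot(W[...,0]-p[0],W[...,1]-p[1])<.05
    o=(hsv[...,0]>5)&(hsv[...,0]<20)&(hsv[...,1]>110)&near&(zz>.06)
    P=W[o];print(n,o.sum(),P.mean(0),P[P[:,2]>.084].mean(0))
    i=c["image"];o=(190,170) if n=="scene" else (210,140);cv2.imwrite(f"pics/{n}1z.png",cv2.resize(i[o[1]:o[1]+180,o[0]:o[0]+240],(800,600),interpolation=cv2.INTER_CUBIC))
E
```

```text
('open', True) t 7.03 p [0.6645 0.0216 0.0659] f [-2.5  0.3  8. ] gap 0.0152
rel t 7.75 p [0.6626 0.022  0.0654] f [0.4 0.2 0.2] gap 0.0502
up t 8.95 p [ 0.618  -0.1205  0.1251] f [-0.1 -0.1 -0. ] gap 0.0501
top 42 [0.66052687 0.02330857 0.08202763] [0.66117296 0.02313495 0.08902233]
scene 31 [0.6689433  0.0214418  0.07716582] [0.67103228 0.02075414 0.0885973 ]
```

View pics/top1z.png

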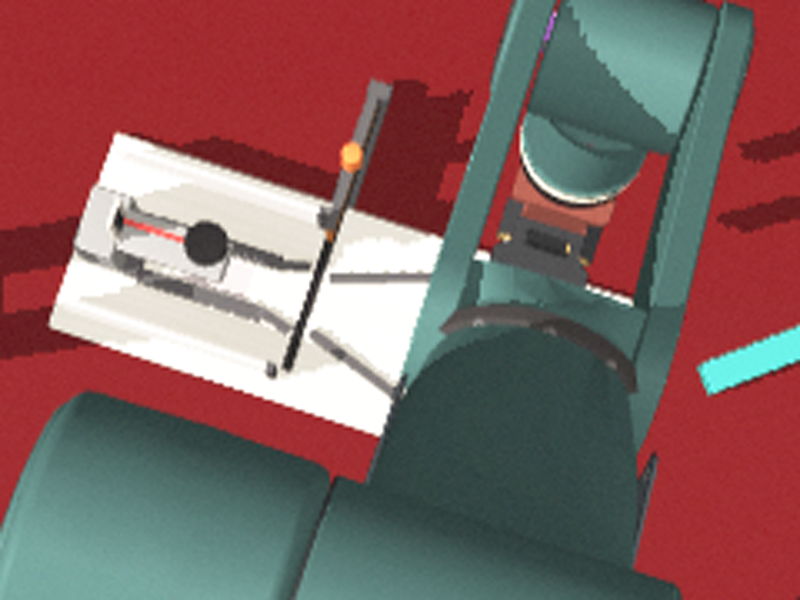

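View pics/scene1z.png

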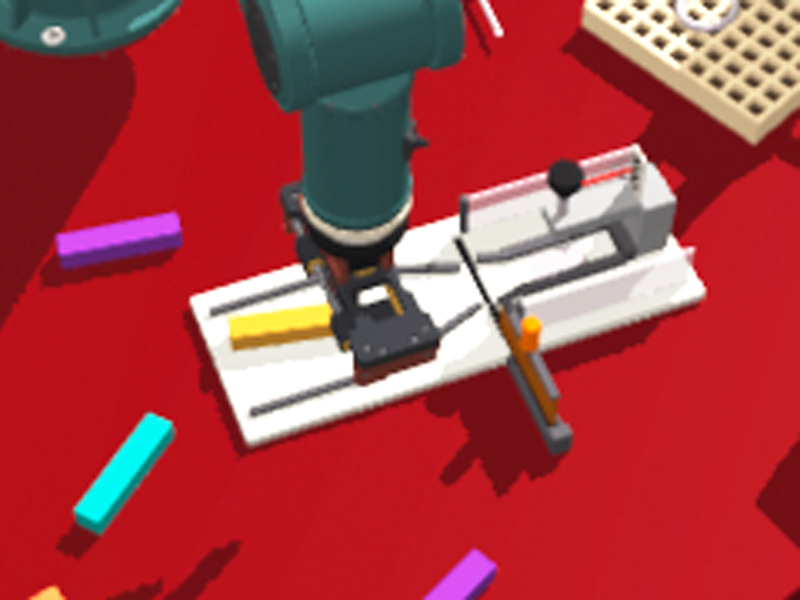

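```bash
python3 - <<'E'
from h import *
p=np.array([.6626,.022,0])
servo_line(p+[0,0,.125],rate=.25)
servo_line(p+[0,0,.066],rate=.15,contact_N=8);st("dn")
c=servo_line(p+[0,0,.066]-Y*.03,rate=.03,contact_N=3);st(("touch",c)); a=current_position()
c=servo_line(p+[0,0,.066]-Y*.03,rate=.03,contact_N=14);st(("push",c)); b=current_position(); print("touch rel",(a-p)@Y,(b-p)@Y)
servo_line(current_position()+Y*.012,rate=.1)
servo_line(current_position()*[1,1,0]+[0,0,.125],rate=.2)
E
```

```text
dn t 10.34 p [0.6625 0.021  0.0661] f [ 0.4 -0.5  0.4] gap 0.05
('touch', True) t 11.02 p [0.6804 0.0164 0.0654] f [ 0.5 -0.9  0.5] gap 0.0502
('push', True) t 11.3 p [0.6802 0.0162 0.0643] f [0.  0.6 0.1] gap 0.0502
touch rel -0.01865651984873277 -0.01857435967864163
```

```bash
cat >> h.py <<'E'
TH=np.radians(72.8)
G=np.array([np.cos(TH),np.sin(TH),0]);Y=np.array([-np.sin(TH),np.cos(TH),0])
O=np.array([.5605,.0407,0])
def gp(x,y,z): return O+G*x+Y*y+[0,0,z]
def g(p): d=np.asarray(p)-O;return np.round([d@G,d@Y,d[2]],4)
def rpic(name,cam="scene"):
    c=capture(cam);i=c["image"];o=(190,170) if cam=="scene" else (210,140)
    cv2.imwrite(f"pics/{name}.png",cv2.resize(i[o[1]:o[1]+180,o[0]:o[0]+240],(800,600),interpolation=cv2.INTER_CUBIC));return c
E
python3 - <<'E'
from h import *
a=np.radians(62);u=np.array([np.cos(a),np.sin(a),0]);v=np.array([-np.sin(a),np.cos(a),0])
p=np.array([.503,-.1065,0])-u*.03
q=best(p+[0,0,.1],v); print(q, g(p))
move_ptp(p+[0,0,.10],q)
c=servo_line(p+[0,0,.0215],rate=.12,contact_N=8);st(("dn",c))
move_gripper(0.0);st("grip")
qg=best(gp(-.13,0,.0215),Y)
if qg@q<0:qg=-qg
c=servo_line(gp(-.12,0,.0215),qg,rate=.06,contact_N=15);st(("align",c));print(g(current_position()))
rpic("align")
E
```

```text
[ 0.97029573 -0.2419219   0.         -0.        ] [-0.1871  0.017   0.    ]
('dn', False) t 13.76 p [ 0.4896 -0.133   0.0218] f [-0.1  0.2 -0.3] gap 0.0497
grip t 14.28 p [ 0.4887 -0.1329  0.0219] f [-1.5  0.4  5.8] gap 0.0237
('align', False) t 15.58 p [ 0.5257 -0.074   0.0219] f [-1.  -1.   4.9] gap 0.0236
[-0.1199 -0.0007  0.0219]
```

View pics/align.png

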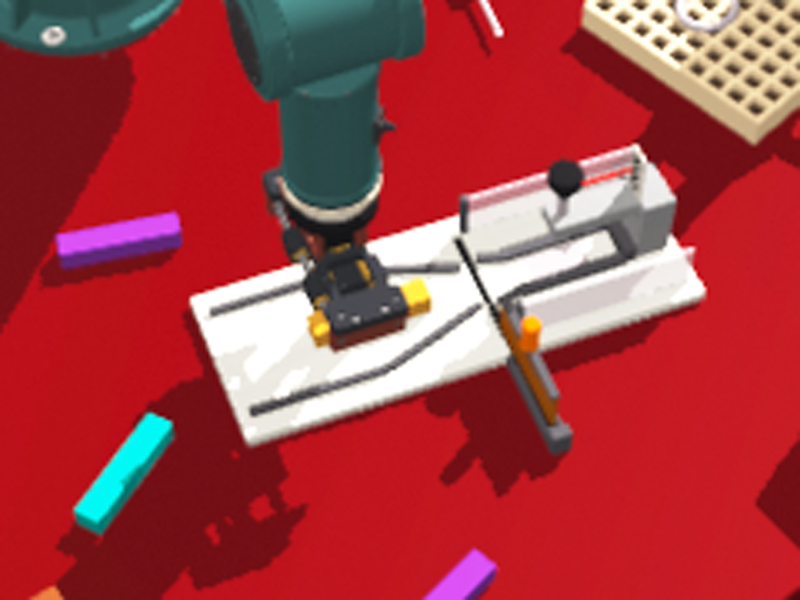

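The brass bar is held between the fingers, aligned with the funnel at about (370,310) in the picture. The guard is open. Feeding next.

```bash
python3 - <<'E'
from h import *
for x in(-.03,.03):
    c=servo_line(gp(x,0,.0215),rate=.07,contact_N=12);st((x,c));print(g(current_position()))
    if c:break
rpic("feed")
E
```

```text
(-0.03, False) t 17.07 p [0.5523 0.0122 0.0219] f [-1.  -2.   5.4] gap 0.0237
[-0.0297 -0.0006  0.0219]
(0.03, False) t 18.07 p [0.57   0.0699 0.0219] f [-0.3 -0.7  6. ] gap 0.0238
[ 0.0307 -0.0004  0.0219]
```

View pics/feed.png

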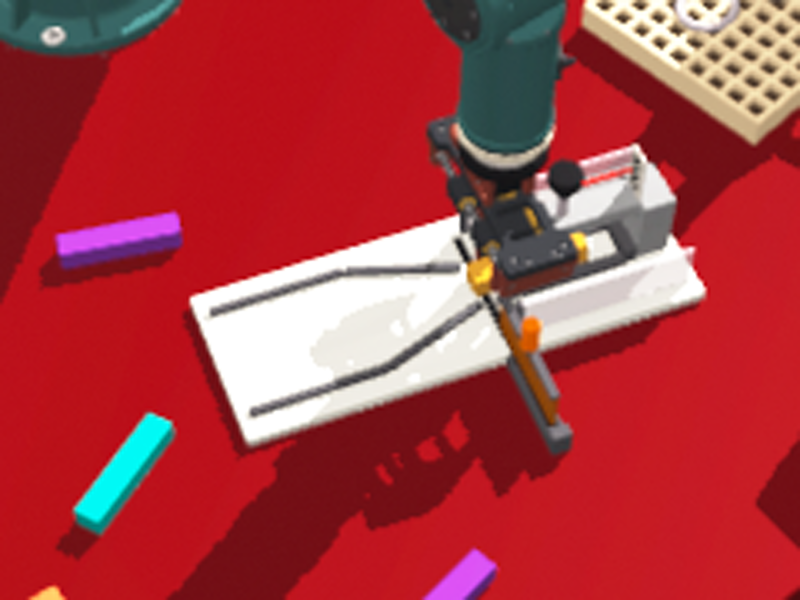

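```bash
python3 - <<'E'
from h import *
move_gripper(.04);st("rel")
servo_line(gp(-.035,0,.0215),rate=.12);move_gripper(0);st("shut")
c=servo_line(gp(.05,0,.0215),rate=.05,contact_N=10);st(("push",c));print(g(current_position()))
rpic("pushed")
E
```

```text
rel t 18.61 p [0.5693 0.0694 0.0214] f [0.5 0.3 0.4] gap 0.0398
shut t 20.04 p [0.5502 0.0073 0.0215] f [-0.1 -0.1 -0.3] gap 0.0005
('push', True) t 21.18 p [0.5674 0.0647 0.0212] f [-0.1 -2.2  1.4] gap 0.0007
[0.0249 0.0005 0.0212]
```

View pics/pushed.png

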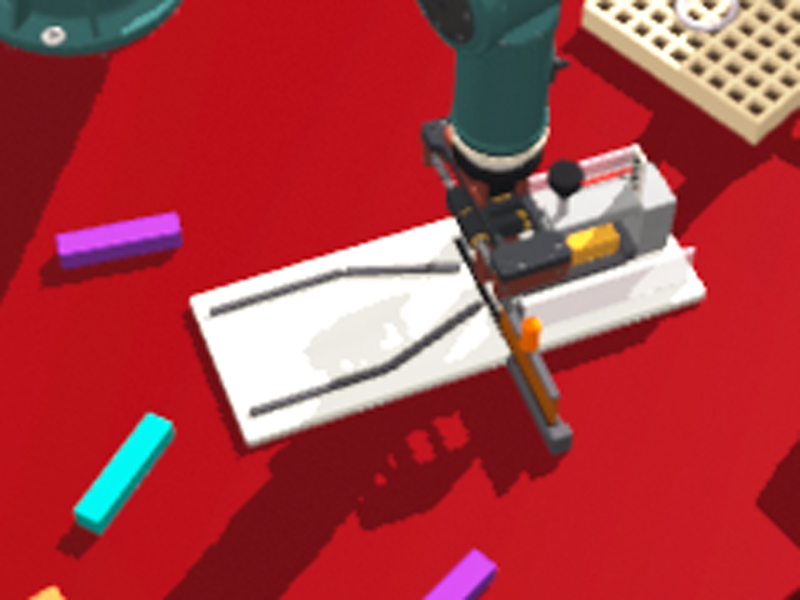

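```bash
python3 - <<'E'
from h import *
c=servo_line(gp(.05,0,.0215),rate=.03,contact_N=18);st(("push2",c));print(g(current_position()))
servo_line(gp(-.03,0,.0215),rate=.2);servo_line(gp(-.03,0,.13),rate=.25)
servo_line(gp(-.13,0,.13),rate=.25);st()
rpic("home_s");rpic("home_t","top")
E
```

```text
('push2', True) t 21.57 p [0.5668 0.0648 0.0208] f [ 0.1 -1.3  2. ] gap 0.0004
[0.0249 0.0011 0.0208]
 t 23.13 p [ 0.5212 -0.0831  0.1286] f [ 0.7 -0.3 -0.2] gap 0.001
```

View pics/home_s.png

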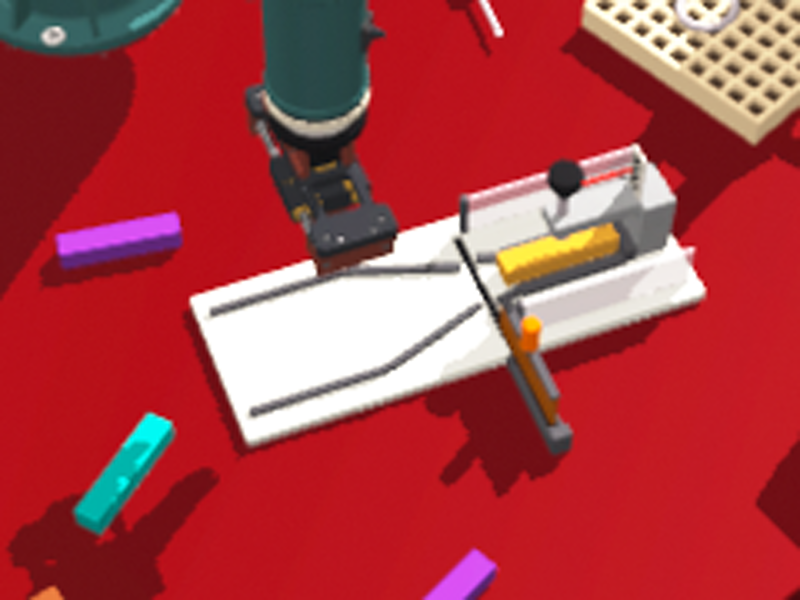

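View pics/home_t.png

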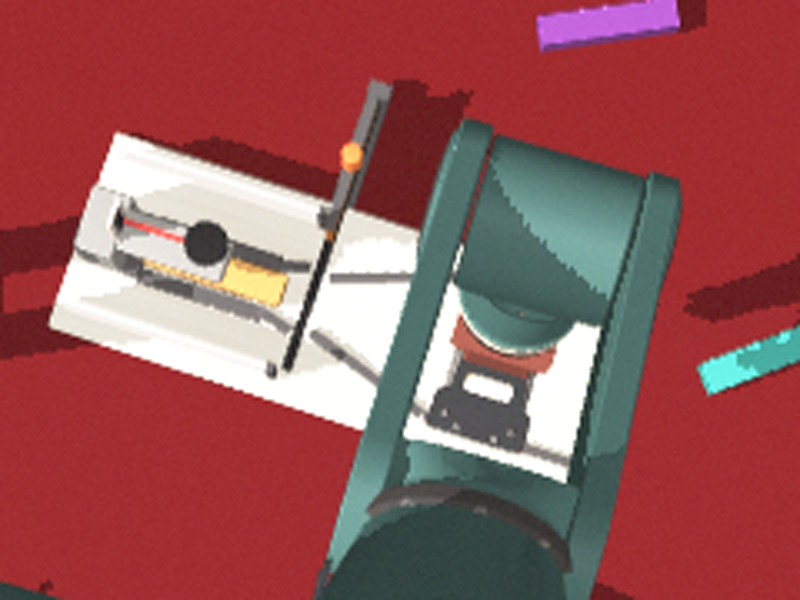

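The bar is home, flush into the stop under the foot at about (560,252) in the scene crop. Now shutting the guard.

```bash
python3 - <<'E'
from h import *
h=np.array([.6642,.0215,0]);print(g(h))
move_gripper(.04)
move_ptp(h+[0,0,.13],best(h+[0,0,.13],Y))
c=servo_line(h+[0,0,.066],rate=.15,contact_N=8);st(("dn",c))
end=h+Y*.15+[0,0,.066]
for i in range(3):
    c=servo_line(end,rate=.06,contact_N=12);st(("shut",c));y=g(current_position());print(y)
    if y[1]>.004:break
c=servo_line(end,rate=.03,contact_N=15);print(c,g(current_position()))
servo_line(current_position()-Y*.012,rate=.1)
servo_line(current_position()*[1,1,0]+[0,0,.17],rate=.25)
servo_line(gp(-.12,0.02,.17),rate=.3);st()
rpic("shut_s");c=rpic("shut_t","top")
W=cloud(c);hsv=cv2.cvtColor(c["image"],cv2.COLOR_BGR2HSV);zz=np.nan_to_num(W[...,2])
o=(hsv[...,0]>5)&(hsv[...,0]<20)&(hsv[...,1]>110)&(zz>.08)&(zz<.1)&(np.hypot(W[...,0]-.57,W[...,1]-.05)<.15)
P=W[o];print(o.sum(),g(P.mean(0)-.0034*Y))
E
```

```text
[ 0.0123 -0.1047  0.    ]
('dn', False) t 25.32 p [0.6639 0.0207 0.0664] f [-0.5 -0.3  0.2] gap 0.0401
('shut', True) t 27.08 p [0.5527 0.0563 0.0663] f [1.7 0.  0.6] gap 0.0401
[0.0126 0.012  0.0663]
True [0.0128 0.0119 0.0664]
 t 28.93 p [ 0.5048 -0.0679  0.1685] f [0.9 0.7 0.2] gap 0.0401
24 [ 0.0138 -0.0007  0.0884]
```

View pics/shut_s.png

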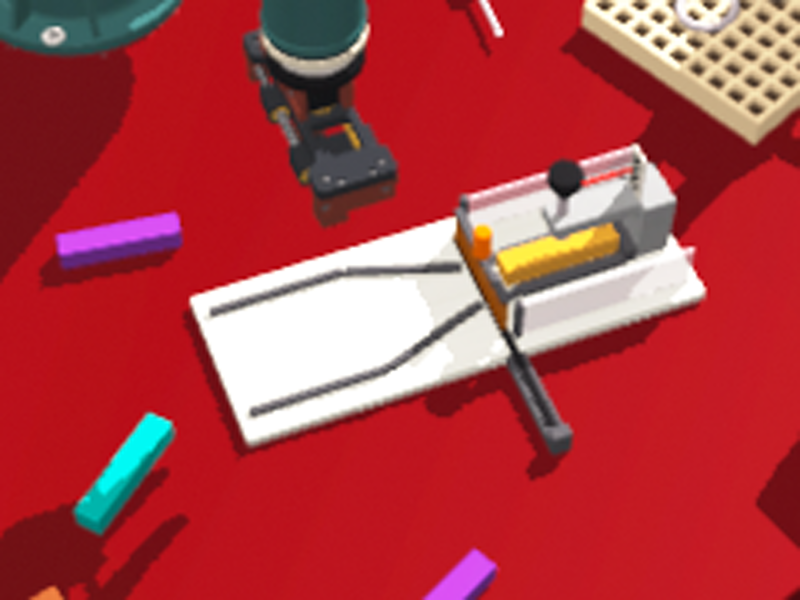

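View pics/shut_t.png

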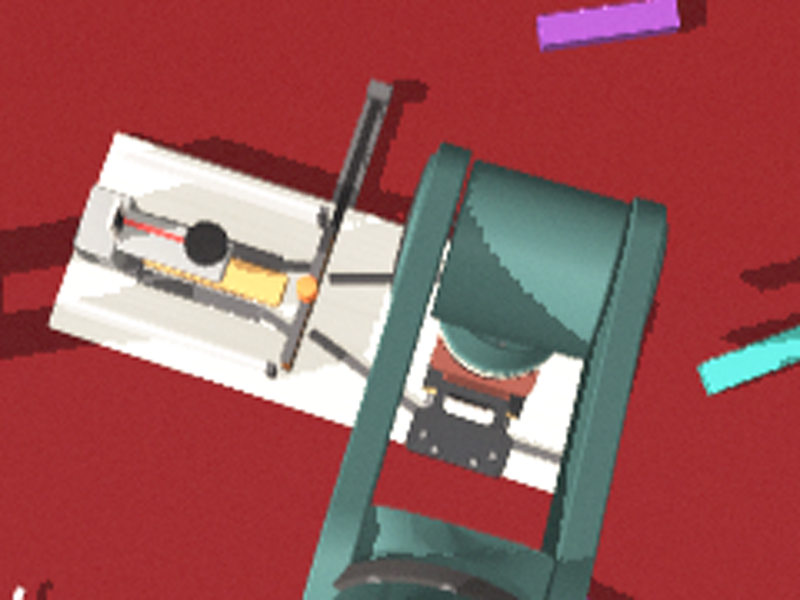

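The guard is shut, with the handle at gauge y of about 0 and firm stops at both ends. Next is the knob press.

```bash
python3 - <<'E'
from h import *
move_gripper(0)
q=best(gp(.09,0,.17),Y)
servo_line(gp(-.02,0,.175),rate=.2)
servo_line(gp(.09,0,.175),q,rate=.15);st("over")
servo_line(gp(.09,0,.145),rate=.1)
c=servo_line(gp(.09,0,.127),rate=.02,contact_N=1.5);st(("touch",c))
for z in(.125,.120,.117,.114,.112,.110):
    c=servo_line(gp(.09,0,z),rate=.02,contact_N=20);st((z,c))
sleep(.6);st("hold");rpic("hold");sleep(.6);st("hold2")
E
```

```text
over t 31.31 p [0.5867 0.1259 0.1748] f [0.4 0.2 0.4] gap 0.0005
('touch', True) t 32.38 p [0.5871 0.1267 0.1329] f [ 0.6 -0.   1.8] gap 0.0005
(0.125, False) t 32.93 p [0.5871 0.1267 0.1249] f [-0.4 -0.   2.1] gap 0.0004
(0.12, False) t 33.33 p [0.5871 0.1267 0.1199] f [0.1 0.8 2.6] gap 0.0004
(0.117, False) t 33.63 p [0.5871 0.1267 0.1169] f [-0.4  0.5  3.1] gap 0.0003
(0.114, False) t 33.93 p [0.5871 0.1267 0.1139] f [-0.1 -0.4  4.1] gap 0.0005
(0.112, False) t 34.18 p [0.5872 0.1267 0.112 ] f [-0.7  0.8  4.8] gap 0.0002
(0.11, False) t 34.43 p [0.5872 0.1267 0.1102] f [0.  1.6 6.3] gap 0.0004
hold t 35.03 p [0.5872 0.1267 0.1103] f [-1.4 -0.   6. ] gap 0.0004
hold2 t 35.68 p [0.5872 0.1267 0.1103] f [-1.  -0.1  6. ] gap 0.0004
```

View pics/hold.png

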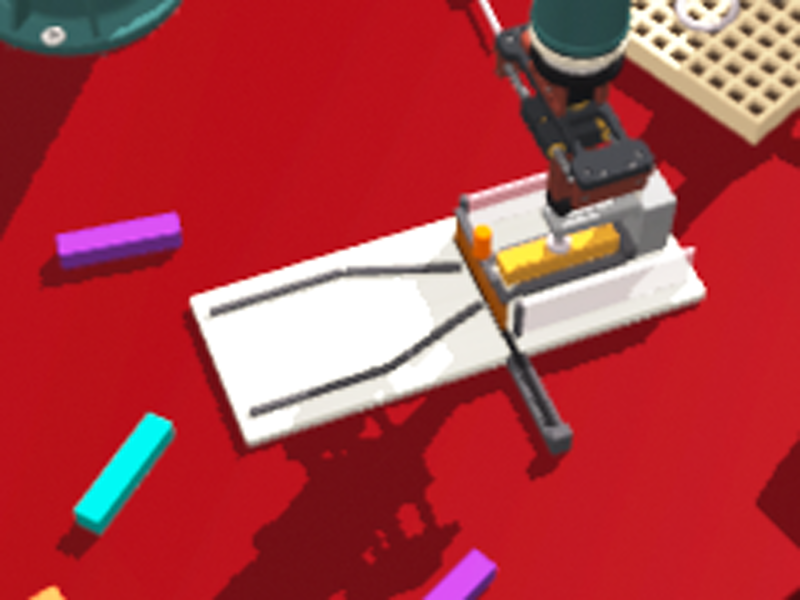

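The foot disc sits on the ingot at about (560,243). The force slope steepens below z = 0.115, as it should in the measuring-spring range. Releasing.

```bash
python3 - <<'E'
from h import *
servo_line(gp(.09,0,.145),rate=.06);servo_line(gp(.09,0,.2),rate=.2)
servo_line(gp(-.15,0,.25),rate=.3);st("clear")
rpic("end_s");c=rpic("end_t","top");W=cloud(c)
k=(np.hypot(W[...,0]-.587,W[...,1]-.127)<.012)&(W[...,2]>.09)&(W[...,2]<.15);print("knob z",np.median(W[k][:,2]),k.sum())
E
```

```text
clear t 37.81 p [ 0.5158 -0.1017  0.2492] f [ 0.1  0.2 -0.5] gap 0.0006
knob z 0.13514212229523515 80
```

View pics/end_s.png

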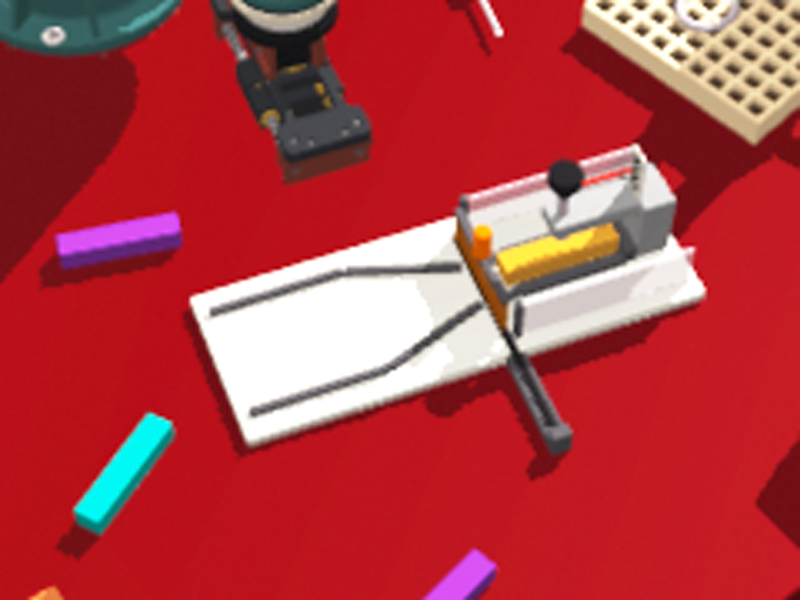

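View pics/end_t.png

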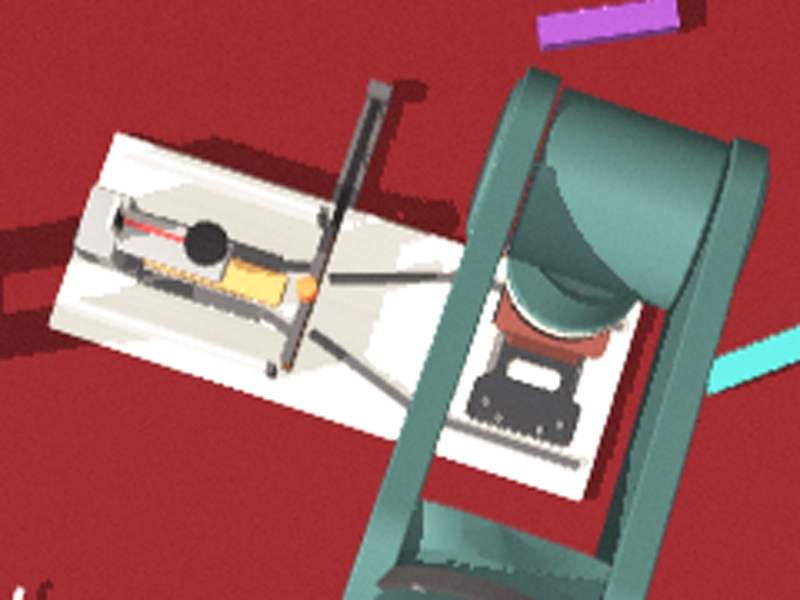

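The knob is back up (top at z = 0.135), the ingot is home and the guard is shut. The arm is clear of everything.

```bash
python3 -c "
from bench import *
close_job()"
```

```text
the job is handed in; nothing more can be done
```

The job is done in the order asked and handed in, at about 38 s on the robot's clock against the 72 s limit.

- **Guard opened:** I gripped the handle and slid the guard to its stop. A second 14 N push did not move it. The guard had started about 12 mm open.
- **Ingot home:** I slid it along the deck in the gripper, about 60 mm short of home at x = 0.060–0.065. I then pushed it the rest of the way with shut fingers. It stopped where "home" predicts (finger at gauge x = 24.9 mm, expected 25), and a second, harder push moved it no further.
- **Guard shut:** I pushed it to its stop, with the handle measured at y = -0.7 mm.
- **Reading taken:** I pressed the knob to z = 0.110 at about 6 N and held it about 1.25 s, with the foot seen resting on the ingot. After release the knob top measured z = 0.135, which is its rest height.

**Last checks:** the final pictures show the ingot home, the guard shut and the knob up, with nothing nearby moved. I did not measure the bystanders one by one. The two cameras disagreed by 5 to 10 mm in world x. I settled that by touching the handle with the gripper, and the contacts after that agreed to within about 1 mm across the gauge. Along the feed direction, my gauge position may be about 2 mm off.

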